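Peel the stuck top tray off its former by the corner tab and hold it over the turntable

TASK

The top formed tray is stuck in the nested stack on the plaster former. Take it by the upright tab at its corner and peel it: first raise that corner about 4 cm while the opposite corner stays down on the stack, then lift the tray right out, leaving the stack where it stands and everything else on the bench undisturbed. Finish while holding the tray still and level, open side up, centred about 10 cm above the round wooden turntable; do not put it down or let go.

Things in the scene. Friction and masses are not known exactly. Their poses are not given: they have to be found in the camera images.
- tray: top white formed tray, about 70 g, 170 x 130 mm over its flat rim, 34 mm deep, open upward. Origin: centre of its floor's underside; x along the 170 mm side, y along the 130 mm side, z up. Rim: underside at z = 30 mm, 4 mm thick, 21 mm wide. An upright tab stands on the rim at the (+x,+y) corner
- tray_tab (a point): middle of the tab's top edge (x 76, y 58, z 64 mm in the tray's frame). The tab rises 30 mm above the rim's top face, 9 mm thick along the tray's diagonal and 28 mm wide across it; the diagonal from the opposite corner to the tab points 0.653 rad from the tray's +x towards +y. Pinch it across the 9 mm from above, one finger over the tray's inside, one outside
- tray_far (a point): underside of the rim at the (-x,-y) corner, diagonally opposite the tab (x = -85, y = -65, z = 30 mm in the tray's frame): the point to peel about
- stack: what stays: a plaster former 190 x 150 mm with three more trays nested in it, 60 mm high, 0.95 kg, loose on the bench. Origin: centre of its underside, axes as the seated tray's
- stack_seat (a point): centre of the stack's top face (60 mm up), on which the tray's rim rests; side play of the tray's sides 7 mm. Four springy black rubber nibs, 14 mm across, one along each side of the rim and away from the tab, catch about 1.5 mm over the rim; each gives way sideways at 1 to 2 N once the rim rises 2 to 5 mm
- turntable: fixed round wooden turntable, 230 mm across, 34 mm high, empty. Origin: centre of its underside on the bench. It stands on the other side of the bench from the stack (left or right varies)
- cup: bystander: white mixing cup, 72 mm across, 75 mm tall, standing. Origin at the centre of its underside
- jar_a: bystander: small amber paint jar, 34 mm across, 42 mm tall. Origin at the centre of its underside
- jar_b: bystander: small yellow paint jar, 34 mm across, 42 mm tall. Origin at the centre of its underside
- tape: bystander: blue roll of tape lying flat, 90 mm across, 24 mm high. Origin at the centre of its underside
- spray: bystander: white bottle, 68 mm across, 170 mm tall. Origin at the centre of its underside
- brush: bystander: brush 170 mm long lying beyond the work. Origin in its middle, low down
There are look-alikes about, which are no part of the job. Leave any green look-alike of the tray alone.

How it is judged:
On the way, in this order (a step that is already met when the one before it is completed fails the run):
1. the tab corner is raised (tray tilted over 7 degrees) while the opposite corner is still down on the stack (within 8 mm) and the stack stands (angle between tray's own z axis and vertical above 0.12 rad and z of tray_far in the frame of stack below 0.068 m and angle between stack's own z axis and vertical below 0.05 rad), for 0.1 s.
2. the tray is right out of the stack and touches it no more (z of tray_far in the frame of stack above 0.1 m and contact force between tray and stack below 0.05 N), for 0.1 s.
At the end, for the whole second after the job is handed in: The fingers hold the tray still, level within 11 degrees and open side up, its centre within 60 mm of the turntable's axis and its underside 50 to 200 mm above the turntable's top, touching neither the turntable nor the stack; the stack stands within 30 mm of where it was, bystanders within 40 mm (horizontal distance between tray and turntable below 0.06 m and height (world z) of tray between 0.084 and 0.234 m and height (world z) of tray_far above 0.034 m and angle between tray's own z axis and vertical below 0.2 rad and linear speed of tray below 0.03 m/s and contact force between tray and the fingers above 1 N and contact force between tray and stack below 0.05 N and contact force between tray and turntable below 0.05 N and distance of stack from where it was at the start of the episode below 0.03 m and angle between stack's own z axis and vertical below 0.05 rad and distance of each of cup, jar_a, jar_b, tape, spray, brush from where it was at the start of the episode below 0.04 m); the arm keeps its last pose, push and grip.
It fails at once if the rest of the stack is lifted off the bench, tipped or dragged along (height (world z) of stack above 0.012 m or angle between stack's own z axis and vertical above 0.12 rad or distance of stack from where it was at the start of the episode above 0.04 m).
It fails at once if a bystander is knocked away (distance of any of cup, jar_a, jar_b, tape, spray, brush from where it was at the start of the episode above 0.05 m).
It also fails if it takes over 45 s, if anything falls off the work surface, if the arm or the gripper's body presses on something with over 40 N, if the wrist force passes 120 N, or if a joint passes its speed limit or range.

ROBOT

A 6-joint arm with a two-finger parallel gripper is mounted at the origin on the work surface. World frame = base frame: x ahead of the robot, y to its left, z up, the work surface at z = 0. Lengths are in m, angles in rad, forces in N, time in s.
With the tool pointing down it reaches from about 0.35 to 0.85 m from the base axis. Payload 8.1 kg.
Tool frame: the origin (TCP) lies on the mounting face of the last link; the fingertips stand 186 mm ahead of it and the grasp point (between the pads) lies 167 mm ahead of it; z points along the fingers, y is the line along which they close (so a half turn about z gives the same grasp; the last joint's range is limited). The gripper opens to 93 mm and grips with 3 to 60 N. Pads are 15 mm wide; open, the fingers measure 128 mm over their backs; the gripper's body (75 mm by 188 mm) begins 65 mm behind the grasp point.
Start: joints at [-1.376, 0.13, 1.488, -0, 1.523, -0.085], TCP at [0.166, -0.577, 0.405] pointing down, gripper open.
Joint ranges: [-2.96, 2.96], [-0.89, 2.26], [0.02, 2.5], [-1.34, 4.48], [0, 2.73], [-2.66, 2.66]. Speed limits (rad/s): [2.39, 2.39, 2.79, 3.14, 3.14, 3.14].

INTERFACE

Orientations are given as a rotation vector (axis times angle).
In Python, from plant import read_state, read_camera, camera_params, close_job gives the robot as it stands. The module is installed in compiled form; this text tells all that it offers.
- The arm moves only by the tool servo_tool, never from a script. Its argument "increments" is a list of rows, each an object with "slide": the shift along the tool's x, y, z in mm, a list of three; "dr": the turn, a rotation vector about the tool's x, y, z in rad, a list of three; "jaw": the closure, from 0 (fully open) to 1 (shut). In form: [{"slide": [x, y, z], "dr": [ax, ay, az], "jaw": jaw}, ...]. A call has 1 to 20 rows; each row is the pose to reach, as a shift and turn from the pose commanded when the call began, along the tool's axes at that moment; what a row does not reach only later rows make up. A row lasts 1/10 s, in which the tool goes at most 50 mm and 8.59 degrees, less where a joint would pass 70% of its speed; a pose out of reach is approached as far as the arm can. A call with a gripper value outside its range is refused whole. The fingers move at their own pace and stop on an object; "force" is the grip in N (left out, the last holds). Time passes only in rows, so rows that repeat a pose let the fingers close. It gives the time, the measured TCP pose, the force, the opening and the grip force at its end, in the units of the state.
- read_state(): the state, without advancing time (a new reading comes with each control period).
- read_camera(name): name is "scene" or "side" or "wrist"; returns (picture, depth): 420x560x3 uint8, red, green, blue; 420x560 float32, m along the optical axis (not along the pixel's ray), 0 where there is no reading.
- camera_params(name): a dict with "fx", "fy", "cx", "cy" (pixels), "rvec" (rotation vector, rad) and "tvec" (3), from world to camera coordinates, as OpenCV has them. Camera axes: x right, y down, z forward; pixel columns grow to the right and rows downward; lengths in m; the calibration is good to about 2 mm. A picture is of the moment at which its call begins: read the wrist's pose just before it. camera_params takes no time and is no camera call; for the wrist camera it gives the pose at the moment of the call.
- close_job(): hands the job in; it is judged then, once.
The state is a dict: "t": time; "q": joint angles; "dq": joint speeds; "joint_torque": joint torques, N m; "tool_pos": TCP position; "orientation": TCP orientation; "force": force on the tool from outside, world axes, zero at the start; "wrist_torque": the same for the moment, N m; "opening": finger opening in m; "gripper_force": force on a finger pad.
Only numpy, scipy, OpenCV 4.12 (cv2) and the standard library are available. Lean on these libraries where they do the work, as an engineer would, in place of code of your own. Each camera call takes 0.05 s, during which the arm holds its last target. There are 200 camera calls.

## Working session

There is one attempt and no reset: what is moved stays moved. The work goes in short steps, Python scripts to look and compute and a tool call to move; the robot and the scene stay as the last step left them, time stands still between calls to the robot, and variables do not carry over. Pictures are saved under pics/ and viewed, at most 10 in all, crops included, and the job is handed in when it is done.

Besides the shell and the picture viewer there is one more tool, called after ">>>" by a JSON object that holds its "fn" and its "kwargs", one argument or row to a line. servo_tool: Moves the arm, as the interface text tells. Its arguments: {"type":"object","properties":{"increments":{"type":"array"},"force":{"type":"number"}},"required":["increments"]}

```bash
mkdir -p pics
cat > h.py <<'E'
import numpy as np, cv2
from plant import *
def cam(n):
    p=camera_params(n); K=np.array([[p['fx'],0,p['cx']],[0,p['fy'],p['cy']],[0,0,1]]); R=cv2.Rodrigues(np.array(p['rvec'],float))[0]; return K,R,np.array(p['tvec'],float)
def ray(n,u,v,z,c=None):
    K,R,t=c or cam(n); d=R.T@np.linalg.inv(K)@[u,v,1]; o=-R.T@t; return o+d*(z-o[2])/d[2]
def cloud(n,depth,c=None):
    K,R,t=c or cam(n); v,u=np.mgrid[:420,:560]; P=np.stack([(u-K[0,2])/K[0,0]*depth,(v-K[1,2])/K[1,1]*depth,depth],-1); return (P-t)@R
def shot(n,f):
    c=cam(n); im,d=read_camera(n); cv2.imwrite('pics/'+f+'.png',im[...,::-1]); np.savez('pics/'+f+'.npz',im=im,d=d,K=c[0],R=c[1],t=c[2]); return im,d,c
E
python3 - <<'E'
from h import *
s=read_state(); print(s['t'],s['tool_pos'],s['orientation'],s['opening'])
a=shot('scene','sc'); b=shot('side','sd')
cv2.imwrite('pics/both.png',cv2.resize(np.vstack([a[0],b[0]])[...,::-1],None,fx=.71,fy=.71))
for n in('scene','side'):
    K,R,t=cam(n);print(n,-R.T@t,R[2])
E
```

```text
0.0 [ 0.16566217 -0.57642487  0.40367357] [-3.10904035e+00 -4.37805175e-01  1.91928603e-04] 0.09304247034595353
scene [ 1.25384513 -0.40625722  0.91896327] [-0.56496769  0.47744116 -0.67294981]
side [0.34192189 1.40406099 1.46129553] [ 0.12670873 -0.65972008 -0.74075254]
```

View pics/sc.png

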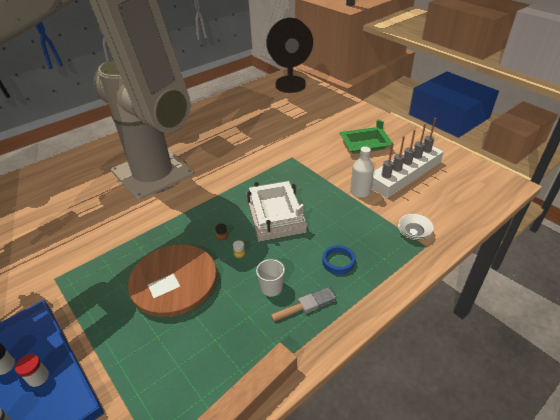

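View pics/sd.png

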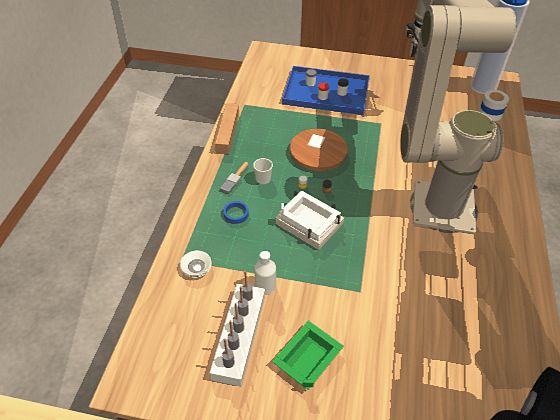

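Scene picture: the white tray on its stack is at (277,208), and its side-view position is (310,218). The turntable is at (172,280). The look-alikes are the green tray (366,138), the white bowl (416,228) and the white rack (408,170). I choose the white tray on the stack and check it in a close crop.

Run:
```python
from h import *
o=[]
for f,(u,v) in (('sc',(277,210)),('sd',(310,218))):
    z=np.load(f'pics/{f}.npz'); im=z['im'][v-45:v+45,u-45:u+45]; o.append(cv2.resize(im,(400,400),interpolation=cv2.INTER_CUBIC))
    c=(z['K'],z['R'],z['t']); P=cloud(0,z['d'],c)
    # rim level points around stack
    sub=P[v-45:v+45,u-45:u+45].reshape(-1,3); col=im.reshape(-1,3).astype(int)
    m=(sub[:,2]>.055)&(sub[:,2]<.072)&(col.min(1)>90)
    q=sub[m]; r=cv2.minAreaRect((q[:,:2]*1000).astype(np.float32)); print(f,m.sum(),q[:,2].mean(),r)
    m=(sub[:,2]>.080)&(sub[:,2]<.1); print('high',m.sum()); 
    for i in np.where(m)[0]: print((i%90+u-45,i//90+v-45),sub[i].round(3),col[i]) if i%2==0 else 0
    hsv=cv2.cvtColor(z['im'],cv2.COLOR_RGB2HSV); m=(abs(P[...,2]-.034)<.006)&(hsv[...,0]<16)&(hsv[...,1]>120)&(P[...,0]<.9)&(P[...,0]>.2)
    n,l,st,ce=cv2.connectedComponentsWithStats(m.astype(np.uint8)); k=1+st[1:,4].argmax(); pp=P[l==k]; print('tt',st[k],cv2.minEnclosingCircle((pp[:,:2]*1000).astype(np.float32)))
cv2.imwrite('pics/crop.png',np.hstack(o)[...,::-1])
```

```text
sc 900 0.0625307163774434 ((469.119384765625, 186.24688720703125), (137.4855194091797, 179.1629180908203), 63.670372009277344)
high 44
(np.int64(302), np.int64(204)) [0.56  0.216 0.092] [199 200 184]
(np.int64(300), np.int64(205)) [0.564 0.204 0.098] [221 217 198]
(np.int64(302), np.int64(205)) [0.563 0.213 0.091] [217 210 192]
(np.int64(298), np.int64(206)) [0.559 0.201 0.092] [232 228 219]
(np.int64(300), np.int64(206)) [0.564 0.204 0.094] [229 225 212]
(np.int64(302), np.int64(206)) [0.566 0.211 0.091] [144 140 127]
(np.int64(298), np.int64(207)) [0.562 0.198 0.092] [232 227 213]
(np.int64(300), np.int64(207)) [0.564 0.204 0.09 ] [199 193 177]
(np.int64(302), np.int64(207)) [0.564 0.212 0.085] [121 117 106]
(np.int64(296), np.int64(208)) [0.563 0.19  0.094] [228 224 207]
(np.int64(298), np.int64(208)) [0.566 0.195 0.093] [227 224 209]
(np.int64(300), np.int64(208)) [0.568 0.201 0.091] [136 131 120]
(np.int64(302), np.int64(208)) [0.565 0.211 0.082] [122 118 108]
(np.int64(296), np.int64(209)) [0.565 0.188 0.092] [184 178 163]
(np.int64(298), np.int64(209)) [0.568 0.193 0.092] [177
[... 668 characters left out ...]
 154.7924041748047), (141.61294555664062, 337.946533203125), 64.79861450195312)
high 17
(np.int64(283), np.int64(203)) [0.562 0.19  0.094] [255 255 255]
(np.int64(283), np.int64(204)) [0.561 0.193 0.092] [255 255 246]
(np.int64(283), np.int64(205)) [0.56  0.197 0.091] [255 255 243]
(np.int64(283), np.int64(206)) [0.559 0.205 0.096] [251 251 235]
(np.int64(283), np.int64(207)) [0.558 0.206 0.092] [214 210 181]
(np.int64(283), np.int64(208)) [0.557 0.215 0.096] [255 255 247]
(np.int64(283), np.int64(209)) [0.556 0.219 0.097] [188 183 160]
(np.int64(283), np.int64(210)) [0.556 0.217 0.089] [188 184 161]
tt [ 290  129   58   40 1417] ((488.3639831542969, -184.41859436035156), 118.99578857421875)
```

View pics/crop.png

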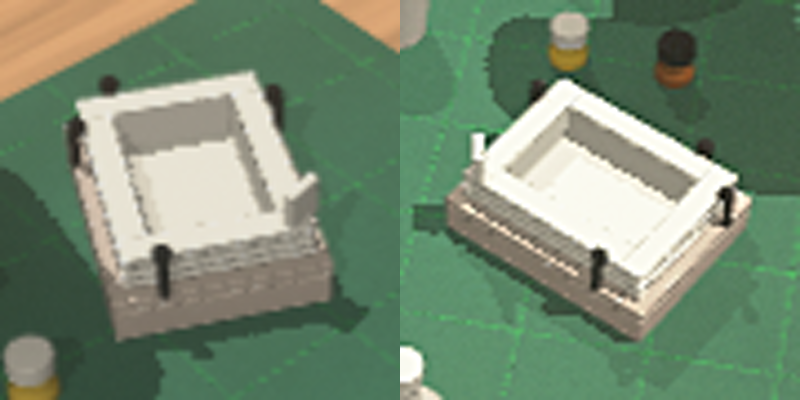

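The crop confirms it: white tray on the grey-brown former, black nibs, and the tab at scene (300,207) / side (283,206). That puts the tab at about (0.563, 0.203), with the diagonal at about 0.18 rad. Next I compute the move to above it.

```bash
cat >> h.py <<'E'
from scipy.spatial.transform import Rotation as Ro
def delta(p,ang,tilt=0):
    """tool pointing down, tool y along world angle ang (line); returns slide mm, dr in current tool axes"""
    s=read_state(); R0=Ro.from_rotvec(s['orientation'])
    y=np.array([np.cos(ang),np.sin(ang),0]); z=np.array([0,0,-1.]); R1=Ro.from_matrix(np.stack([np.cross(y,z),y,z],1))
    print('slide',(R0.inv().apply(np.array(p)-s['tool_pos'])*1000).round(1),'dr',(R0.inv()*R1).as_rotvec().round(4))
E
python3 - <<'E'
from h import *
delta([.563,.203,.40],.19)
for f,pts in(('sc',[(363,190)]),('sd',[(265,288)])):
    z=np.load(f'pics/{f}.npz'); print(cloud(0,z['d'],(z['K'],z['R'],z['t']))[pts[0][1],pts[0][0]])
E
```

```text
slide [ 597.1 -639.4    4.9] dr [-1.200e-03 -1.300e-03 -1.481e+00]
[0.59075863 0.45275243 0.03324214]
[0.55449478 0.50703926 0.0447555 ]
```

>>> {"fn": "servo_tool", "kwargs": {
  "increments": [
    {"slide":[60,-64,0],"dr":[0,0,-0.15],"jaw":0},
    {"slide":[299,-320,2],"dr":[0,0,-0.75],"jaw":0.3},
    {"slide":[299,-320,2],"dr":[0,0,-0.75],"jaw":0.3},
    {"slide":[299,-320,2],"dr":[0,0,-0.75],"jaw":0.3},
    {"slide":[299,-320,2],"dr":[0,0,-0.75],"jaw":0.3},
    {"slide":[299,-320,2],"dr":[0,0,-0.75],"jaw":0.3},
    {"slide":[299,-320,2],"dr":[0,0,-0.75],"jaw":0.3},
    {"slide":[299,-320,2],"dr":[0,0,-0.75],"jaw":0.3},
    {"slide":[299,-320,2],"dr":[0,0,-0.75],"jaw":0.3},
    {"slide":[597,-639,5],"dr":[0,0,-1.48],"jaw":0.3},
    {"slide":[597,-639,5],"dr":[0,0,-1.48],"jaw":0.3},
    {"slide":[597,-639,5],"dr":[0,0,-1.48],"jaw":0.3},
    {"slide":[597,-639,5],"dr":[0,0,-1.48],"jaw":0.3},
    {"slide":[597,-639,5],"dr":[0,0,-1.48],"jaw":0.3},
    {"slide":[597,-639,5],"dr":[0,0,-1.48],"jaw":0.3},
    {"slide":[597,-639,5],"dr":[0,0,-1.48],"jaw":0.3},
    {"slide":[597,-639,5],"dr":[0,0,-1.48],"jaw":0.3},
    {"slide":[597,-639,5],"dr":[0,0,-1.48],"jaw":0.3},
    {"slide":[597,-639,5],"dr":[0,0,-1.48],"jaw":0.3},
    {"slide":[597,-639,5],"dr":[0,0,-1.48],"jaw":0.3}
  ]
}}

```text
t: 2.1
tool_pos: [0.5629, 0.203, 0.3986]
orientation: [-1.999, -2.422, 0.003]
force: [-0.8, 0.5, 0.2]
opening: 0.0649
gripper_force: 0.0
```

Run:
```python
from h import *
s=read_state(); print(s['t'],s['tool_pos'],s['q'],s['opening'],s['force'])
im,d,c=shot('wrist','w1'); P=cloud(0,d,c)
m=(P[...,2]>.084)&(P[...,2]<.105)&(im.min(-1)>100); m&=np.hypot(P[...,0]-.563,P[...,1]-.203)<.04
q=P[m]; r=cv2.minAreaRect((q[:,:2]*1000).astype(np.float32)); print('tab',m.sum(),q.mean(0),r)
hs=cv2.cvtColor(im,cv2.COLOR_RGB2HSV); m=(abs(P[...,2]-.064)<.005)&(im.min(-1)>100)&(abs(P[...,0]-.47)<.14)&(abs(P[...,1]-.19)<.14)
print('rim',m.sum(),cv2.minAreaRect((P[m][:,:2]*1000).astype(np.float32)))
delta([.563,.203,.40],.19)
```

```text
2.1 [0.56290579 0.20299976 0.39862108] [ 2.60545292e-01  1.29868120e-01  1.49990941e+00 -3.15615712e-04
  1.51392890e+00  6.98228741e-02] 0.06486553661968092 [-0.78392897  0.45123802  0.18601528]
tab 296 [0.56279738 0.20387371 0.09296114] ((562.8775634765625, 203.4136505126953), (8.274221420288086, 27.08778953552246), 10.861024856567383)
rim 10116 ((471.5013732910156, 190.065673828125), (142.48150634765625, 170.48419189453125), 63.3636589050293)
slide [ 0.8  0.4 -1. ] dr [-0.0014  0.0005 -0.0005]
```

View pics/w1.png

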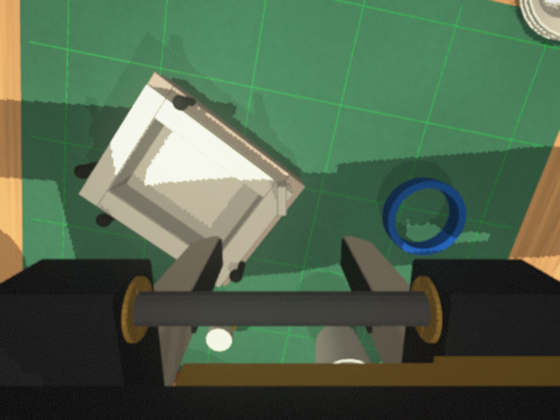

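The wrist view shows the tab at (283,197), aligned with the finger line. It measures (0.5629, 0.2035), angle 0.19. I descend, then close.

>>> {"fn": "servo_tool", "kwargs": {
  "increments": [
    {"slide":[0.5,0,40],"dr":[0,0,0],"jaw":0.3},
    {"slide":[0.5,0,80],"dr":[0,0,0],"jaw":0.3},
    {"slide":[0.5,0,110],"dr":[0,0,0],"jaw":0.3},
    {"slide":[0.5,0,130],"dr":[0,0,0],"jaw":0.3},
    {"slide":[0.5,0,140],"dr":[0,0,0],"jaw":0.3},
    {"slide":[0.5,0,145],"dr":[0,0,0],"jaw":0.3},
    {"slide":[0.5,0,145],"dr":[0,0,0],"jaw":0.3},
    {"slide":[0.5,0,145],"dr":[0,0,0],"jaw":0.3},
    {"slide":[0.5,0,145],"dr":[0,0,0],"jaw":0.3}
  ]
}}

```text
t: 3.05
tool_pos: [0.5635, 0.2029, 0.2564]
orientation: [2.001, 2.42, 0.003]
force: [-0.2, -0.3, -0.5]
opening: 0.065
gripper_force: 0.0
```

>>> {"fn": "servo_tool", "kwargs": {
  "increments": [
    {"slide":[0,0,0],"dr":[0,0,0],"jaw":0.6},
    {"slide":[0,0,0],"dr":[0,0,0],"jaw":0.8},
    {"slide":[0,0,0],"dr":[0,0,0],"jaw":1},
    {"slide":[0,0,0],"dr":[0,0,0],"jaw":1},
    {"slide":[0,0,0],"dr":[0,0,0],"jaw":1},
    {"slide":[0,0,0],"dr":[0,0,0],"jaw":1},
    {"slide":[0,0,0],"dr":[0,0,0],"jaw":1},
    {"slide":[0,0,0],"dr":[0,0,0],"jaw":1},
    {"slide":[0,0,0],"dr":[0,0,0],"jaw":1},
    {"slide":[0,0,0],"dr":[0,0,0],"jaw":1}
  ],
  "force": 35
}}

```text
t: 4.05
tool_pos: [0.5629, 0.2028, 0.2547]
orientation: [-2.002, -2.421, 0.0]
force: [-0.6, -0.2, -1.1]
opening: 0.0088
gripper_force: 35.0
```

Run:
```python
from h import *
s=read_state(); print(s['t'],s['tool_pos'],s['opening'],s['force'],s['gripper_force'])
# arc about far rim corner: tool frame (y outward, z down); far at y=-0.2026, world z .060
h=s['tool_pos'][2]-.060
for a in np.arange(.02,.2001,.02):
    # vector far->tcp in (d,up)
    d,u=.2026,h; d2=d*np.cos(a)-u*np.sin(a); u2=d*np.sin(a)+u*np.cos(a); print(round(a,2),round((d2-d)*1000,1),round(-(u2-u)*1000,1))
```

```text
4.05 [0.56292526 0.20283337 0.25471048] 0.008825163069684344 [-0.557783   -0.23083638 -1.11519559] 34.99974489212036
0.02 -3.9 -4.0
0.04 -7.9 -7.9
0.06 -12.0 -11.8
0.08 -16.2 -15.6
0.1 -20.5 -19.3
0.12 -24.8 -22.9
0.14 -29.2 -26.4
0.16 -33.6 -29.8
0.18 -38.1 -33.1
0.2 -42.7 -36.4
```

Grip is good: 8.8 mm opening at 35 N. First half of the peel.

>>> {"fn": "servo_tool", "kwargs": {
  "increments": [
    {"slide":[0,-3.9,-4],"dr":[-0.02,0,0],"jaw":1},
    {"slide":[0,-3.9,-4],"dr":[-0.02,0,0],"jaw":1},
    {"slide":[0,-7.9,-7.9],"dr":[-0.04,0,0],"jaw":1},
    {"slide":[0,-7.9,-7.9],"dr":[-0.04,0,0],"jaw":1},
    {"slide":[0,-12,-11.8],"dr":[-0.06,0,0],"jaw":1},
    {"slide":[0,-12,-11.8],"dr":[-0.06,0,0],"jaw":1},
    {"slide":[0,-16.2,-15.6],"dr":[-0.08,0,0],"jaw":1},
    {"slide":[0,-16.2,-15.6],"dr":[-0.08,0,0],"jaw":1},
    {"slide":[0,-20.5,-19.3],"dr":[-0.1,0,0],"jaw":1},
    {"slide":[0,-20.5,-19.3],"dr":[-0.1,0,0],"jaw":1}
  ]
}}

```text
t: 5.05
tool_pos: [0.5429, 0.1991, 0.275]
orientation: [1.959, 2.369, 0.122]
force: [-0.2, -0.6, -0.1]
opening: 0.0085
gripper_force: 35.0
```

Run:
```python
from h import *
s=read_state(); print(s['tool_pos'],s['opening'],s['force'],s['wrist_torque'])
o=[]
for n,f,(u,v) in (('scene','s2',(277,200)),('side','d2',(310,215))):
    im,d,c=shot(n,f); o.append(cv2.resize(im[v-60:v+60,u-60:u+60],(400,400),interpolation=cv2.INTER_CUBIC))
cv2.imwrite('pics/c2.png',np.hstack(o)[...,::-1])
```

```text
[0.54291344 0.19906302 0.27501456] 0.00852866956757387 [-0.24474569 -0.62851845 -0.08885444] [ 0.0215937  -0.18384289  0.04401458]
```

View pics/c2.png

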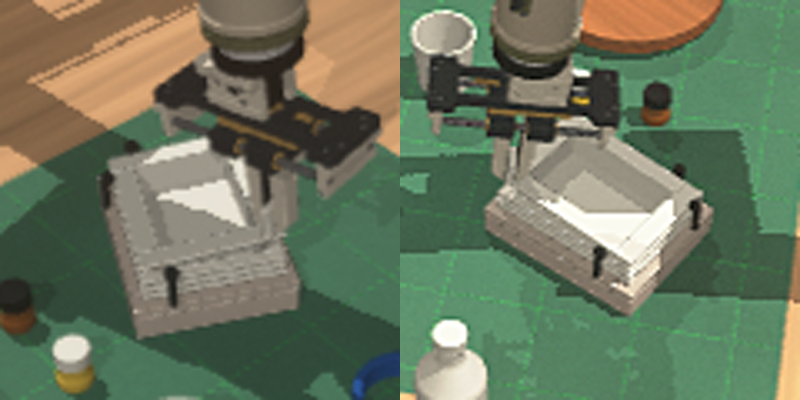

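The crops show the tray in the grip with the stack in place, but the tilt is hard to read. I measure the tray and stack from depth.

```bash
cat >> h.py <<'E'
def prof(f):
    """rim height vs distance along diagonal; centre & d of stack"""
    z=np.load(f'pics/{f}.npz'); P=cloud(0,z['d'],(z['K'],z['R'],z['t'])); im=z['im']
    d=np.array([np.cos(.19),np.sin(.19)]); x=np.array([np.cos(.19-.653),np.sin(.19-.653)]); y=np.array([-x[1],x[0]])
    r=P[...,:2]-(np.array([.5628,.2035])-.0956*d); X=r@x; Y=r@y
    m=(P[...,2]>.05)&(P[...,2]<.12)&(im.min(-1)>70)
    for nm,mm in (('-y rim',(abs(Y+.055)<.006)),('+y rim',(abs(Y-.055)<.006))):
        for a in np.arange(-.08,.09,.02):
            k=m&mm&(abs(X-a)<.005)
            if k.sum()>2: print(nm,round(a,2),np.percentile(P[k][:,2],[20,50,80]).round(3))
E
python3 - <<'E'
from h import *
for f in('s2','d2'): print(f); prof(f)
E
```

```text
s2
-y rim -0.08 [0.065 0.065 0.066]
-y rim -0.06 [0.065 0.066 0.067]
-y rim -0.04 [0.067 0.068 0.069]
-y rim -0.02 [0.068 0.068 0.069]
-y rim 0.0 [0.069 0.07  0.071]
-y rim 0.02 [0.071 0.072 0.074]
-y rim 0.04 [0.074 0.075 0.075]
-y rim 0.06 [0.075 0.076 0.077]
-y rim 0.08 [0.058 0.061 0.078]
+y rim 0.08 [0.058 0.084 0.108]
d2
-y rim -0.08 [0.063 0.065 0.066]
-y rim -0.06 [0.066 0.067 0.068]
-y rim -0.04 [0.065 0.067 0.068]
-y rim -0.02 [0.068 0.07  0.071]
-y rim 0.0 [0.07  0.071 0.075]
-y rim 0.02 [0.067 0.072 0.073]
-y rim 0.06 [0.074 0.076 0.077]
+y rim -0.08 [0.061 0.07  0.074]
+y rim -0.06 [0.063 0.071 0.075]
+y rim -0.04 [0.07  0.075 0.077]
+y rim -0.02 [0.06  0.075 0.082]
+y rim 0.0 [0.058 0.069 0.079]
+y rim 0.02 [0.057 0.067 0.082]
+y rim 0.04 [0.062 0.082 0.084]
+y rim 0.06 [0.063 0.091 0.108]
+y rim 0.08 [0.057 0.06  0.092]
```

The tilt is exactly 0.10 rad with the far corner seated, so the motion is rigid about the far corner. The same numbers apply in the turned tool axes for the second half.

>>> {"fn": "servo_tool", "kwargs": {
  "increments": [
    {"slide":[0,-3.9,-4],"dr":[-0.02,0,0],"jaw":1},
    {"slide":[0,-7.9,-7.9],"dr":[-0.04,0,0],"jaw":1},
    {"slide":[0,-12,-11.8],"dr":[-0.06,0,0],"jaw":1},
    {"slide":[0,-16.2,-15.6],"dr":[-0.08,0,0],"jaw":1},
    {"slide":[0,-20.5,-19.3],"dr":[-0.1,0,0],"jaw":1},
    {"slide":[0,-20.5,-19.3],"dr":[-0.1,0,0],"jaw":1},
    {"slide":[0,-20.5,-19.3],"dr":[-0.1,0,0],"jaw":1},
    {"slide":[0,-20.5,-19.3],"dr":[-0.1,0,0],"jaw":1}
  ]
}}

```text
t: 5.95
tool_pos: [0.5211, 0.1949, 0.2915]
orientation: [1.915, 2.316, 0.233]
force: [2.6, 1.3, -0.6]
opening: 0.0092
gripper_force: 35.0
```

Run:
```python
from h import *
s=read_state(); print(s['t'],s['tool_pos'],s['opening'],s['force'],s['wrist_torque'])
shot('scene','s3'); prof('s3')
R=Ro.from_rotvec(s['orientation'])
print('up 1mm in tool axes',R.inv().apply([0,0,1]))
```

```text
5.95 [0.52107373 0.19487616 0.29150872] 0.009156781321690828 [ 2.61730576  1.26172222 -0.63144737] [ 0.13048239 -0.62350324 -0.15249226]
-y rim -0.08 [0.062 0.064 0.066]
-y rim -0.06 [0.066 0.067 0.068]
-y rim -0.04 [0.071 0.073 0.074]
-y rim -0.02 [0.073 0.074 0.076]
-y rim 0.0 [0.076 0.079 0.08 ]
-y rim 0.02 [0.079 0.08  0.081]
-y rim 0.04 [0.083 0.085 0.085]
-y rim 0.06 [0.058 0.086 0.09 ]
-y rim 0.08 [0.058 0.059 0.09 ]
+y rim 0.04 [0.058 0.058 0.059]
+y rim 0.06 [0.056 0.059 0.061]
+y rim 0.08 [0.058 0.101 0.108]
up 1mm in tool axes [ 1.98039581e-04  1.99167861e-01 -9.79965369e-01]
```

Tilt is 0.2 rad with the far corner down; step 1 should be met. Now I ease 3 mm outward and lift straight up.

>>> {"fn": "servo_tool", "kwargs": {
  "increments": [
    {"slide":[0,3,0],"dr":[0,0,0],"jaw":1},
    {"slide":[0,4,-4],"dr":[0,0,0],"jaw":1},
    {"slide":[0,5,-8],"dr":[0,0,0],"jaw":1},
    {"slide":[0,5.5,-12],"dr":[0,0,0],"jaw":1},
    {"slide":[0,6.5,-17],"dr":[0,0,0],"jaw":1},
    {"slide":[0,8,-24],"dr":[0,0,0],"jaw":1},
    {"slide":[0,10,-34],"dr":[0,0,0],"jaw":1},
    {"slide":[0,12,-44],"dr":[0,0,0],"jaw":1},
    {"slide":[0,15,-59],"dr":[0,0,0],"jaw":1},
    {"slide":[0,18,-74],"dr":[0,0,0],"jaw":1},
    {"slide":[0,21,-89],"dr":[0,0,0],"jaw":1},
    {"slide":[0,24,-104],"dr":[0,0,0],"jaw":1},
    {"slide":[0,24,-104],"dr":[0,0,0],"jaw":1},
    {"slide":[0,24,-104],"dr":[0,0,0],"jaw":1},
    {"slide":[0,24,-104],"dr":[0,0,0],"jaw":1}
  ]
}}

```text
t: 7.5
tool_pos: [0.5234, 0.1953, 0.3969]
orientation: [1.916, 2.317, 0.23]
force: [-0.1, -0.3, -1.6]
opening: 0.0088
gripper_force: 35.0
```

Run:
```python
from h import *
s=read_state(); print(s['t'],s['tool_pos'],s['opening'],s['force'],s['wrist_torque'])
o=[]
for n,f,(u,v) in (('scene','s4',(277,190)),('side','d4',(310,205))):
    im,d,c=shot(n,f); o.append(cv2.resize(im[v-80:v+80,u-80:u+80],(400,400),interpolation=cv2.INTER_CUBIC))
cv2.imwrite('pics/c4.png',np.hstack(o)[...,::-1])
```

```text
7.5 [0.52343483 0.195261   0.39686031] 0.008833160266273456 [-0.08411203 -0.33326925 -1.59500959] [-0.08028074 -0.04731711  0.05790143]
```

View pics/c4.png

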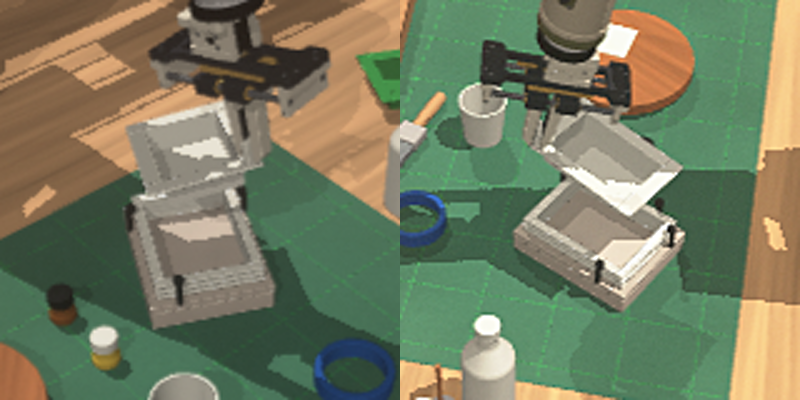

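The tray is clear of the stack, which is undisturbed. Next I level it and carry it to the turntable.

Run:
```python
from h import *
delta([.56,.203,.40],.19); delta([.586,-.167,.375],.19)
```

```text
slide [ 0.7 37.3  4.1] dr [ 0.198   0.0003 -0.001 ]
slide [-367.6  -10.7   20. ] dr [ 0.198   0.0003 -0.001 ]
```

>>> {"fn": "servo_tool", "kwargs": {
  "increments": [
    {"slide":[0,10,1],"dr":[0.05,0,0],"jaw":1},
    {"slide":[0,20,2],"dr":[0.1,0,0],"jaw":1},
    {"slide":[0,30,3],"dr":[0.15,0,0],"jaw":1},
    {"slide":[0,37,4],"dr":[0.198,0,0],"jaw":1},
    {"slide":[-15,35,4],"dr":[0.198,0,0],"jaw":1},
    {"slide":[-40,32,5],"dr":[0.198,0,0],"jaw":1},
    {"slide":[-70,28,6],"dr":[0.198,0,0],"jaw":1},
    {"slide":[-100,24,7],"dr":[0.198,0,0],"jaw":1},
    {"slide":[-130,20,8],"dr":[0.198,0,0],"jaw":1},
    {"slide":[-160,16,9],"dr":[0.198,0,0],"jaw":1},
    {"slide":[-190,12,10],"dr":[0.198,0,0],"jaw":1},
    {"slide":[-220,8,11],"dr":[0.198,0,0],"jaw":1},
    {"slide":[-250,4,13],"dr":[0.198,0,0],"jaw":1},
    {"slide":[-280,0,15],"dr":[0.198,0,0],"jaw":1},
    {"slide":[-310,-4,17],"dr":[0.198,0,0],"jaw":1},
    {"slide":[-335,-7,18],"dr":[0.198,0,0],"jaw":1},
    {"slide":[-355,-9,19],"dr":[0.198,0,0],"jaw":1},
    {"slide":[-365,-10,20],"dr":[0.198,0,0],"jaw":1},
    {"slide":[-368,-11,20],"dr":[0.198,0,0],"jaw":1},
    {"slide":[-368,-11,20],"dr":[0.198,0,0],"jaw":1}
  ]
}}

```text
t: 9.6
tool_pos: [0.5858, -0.1674, 0.3759]
orientation: [2.002, 2.42, 0.003]
force: [-0.2, 0.2, -0.9]
opening: 0.0088
gripper_force: 35.0
```

>>> {"fn": "servo_tool", "kwargs": {
  "increments": [
    {"slide":[0,0,5],"dr":[0,0,0],"jaw":1},
    {"slide":[0,0,10],"dr":[0,0,0],"jaw":1},
    {"slide":[0,0,14],"dr":[0,0,0],"jaw":1},
    {"slide":[0,0,14],"dr":[0,0,0],"jaw":1},
    {"slide":[0,0,14],"dr":[0,0,0],"jaw":1},
    {"slide":[0,0,14],"dr":[0,0,0],"jaw":1},
    {"slide":[0,0,14],"dr":[0,0,0],"jaw":1},
    {"slide":[0,0,14],"dr":[0,0,0],"jaw":1}
  ]
}}

```text
t: 10.4
tool_pos: [0.5862, -0.1674, 0.3623]
orientation: [2.001, 2.42, 0.003]
force: [-0.4, -0.7, -1.0]
opening: 0.0087
gripper_force: 35.0
```

Run:
```python
from h import *
s=read_state(); print(s['t'],s['tool_pos'],s['opening'],s['force'],s['gripper_force'],s['dq'])
for n,f in (('scene','s5'),('side','d5')):
    im,d,c=shot(n,f); P=cloud(0,d,c)
    m=(abs(P[...,2]-.165)<.035)&(im.min(-1)>60)&(np.hypot(P[...,0]-.49,P[...,1]+.185)<.13)&(np.ptp(im,axis=-1)<45)
    q=P[m]; r=cv2.minAreaRect((q[:,:2]*1000).astype(np.float32)); print(n,m.sum(),r,np.percentile(q[:,2],[5,50,95]))
    top=q[q[:,2]>.155]; A=np.c_[top[:,:2]-[.49,-.185],np.ones(len(top))]; print(np.linalg.lstsq(A,top[:,2],rcond=None)[0])
```

```text
10.4 [ 0.58624491 -0.16742398  0.36234838] 0.008746282456937085 [-0.41714588 -0.71731277 -0.98350572] 34.99980568885803 [-2.11575182e-04  1.94217485e-03  2.40641126e-03 -7.14345804e-04
  9.41643378e-05  7.05233257e-04]
scene 1860 ((499.8463134765625, -185.40394592285156), (137.14633178710938, 181.7369384765625), 62.956172943115234) [0.13776707 0.1645637  0.17384516]
[0.05583491 0.0719107  0.17249907]
side 1072 ((494.417724609375, -180.3007049560547), (149.2151336669922, 174.5745849609375), 64.60214233398438) [0.13705945 0.16574064 0.17930882]
[0.04614693 0.04801917 0.17072553]
```

View pics/s5.png

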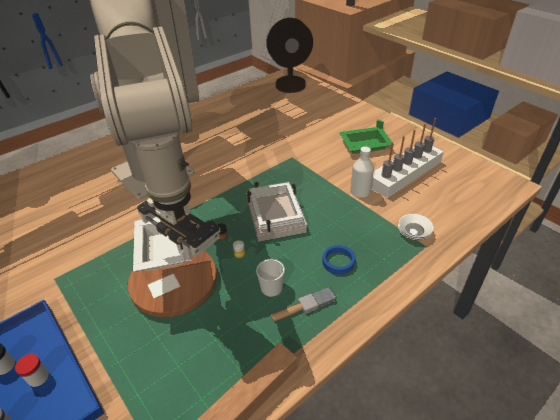

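View pics/d5.png

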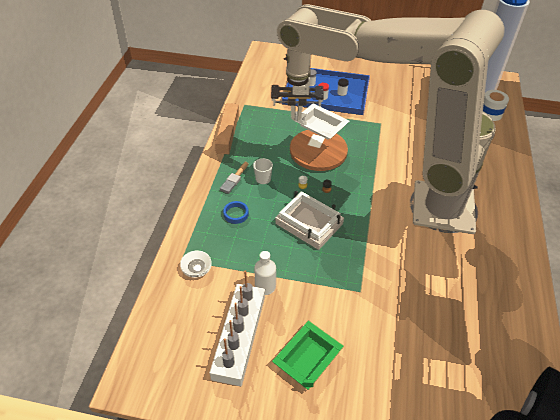

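The tray is held level and still over the turntable: underside near 0.137 m, centre within 1 cm of the axis. The stack and bystanders are where they were, so I hand it in.

```bash
python3 -c "
from plant import *
print(close_job())"
```

```text
the job is handed in; nothing more can be done
None
```

I peeled the tray up by its tab, lifted it clear of the stack and handed the job in with it held still and about level, roughly 10 cm above the turntable centre. The stack and bystanders looked undisturbed, but no verdict came back.

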